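# Lay out a packing place on three felt mats

### The arm

A 7-joint arm with a two-finger parallel gripper is mounted at the origin on the work surface. World frame = base frame: x ahead of the robot, y to its left, z up, the work surface at z = 0. Lengths are in m, angles in rad, forces in N, time in s.
With the tool pointing down it reaches from about 0.4 to 0.9 m from the base axis. Payload 5.5 kg.
Tool frame: the origin (TCP) lies midway between the tips of the shut fingers; the grasp point (between the pads) lies 19 mm behind it; z points along the fingers, y is the line along which they close (so a half turn about z gives the same grasp; the last joint's range is limited). The gripper opens to 92 mm and grips with 3 to 60 N. Pads are 19 mm wide; open, the fingers measure 130 mm over their backs; the gripper's body (75 mm by 190 mm) begins 47 mm behind the grasp point.
Start: joints at [-0.899, 0.501, -0.427, 1.55, 0.221, 1.138, -0.21], TCP at [0.258, 0.596, 0.227] pointing down, gripper open.
Joint ranges: [-2.88, 2.88], [-0.31, 2.03], [-1.54, 1.56], [0.2, 2.42], [-1.41, 4.55], [0.19, 2.02], [-2.57, 2.57]. Speed limits (rad/s): [2.57, 2.57, 3.14, 3.14, 3.14, 3.14, 3.14].

### API

Orientations are given as a unit quaternion [w, x, y, z].
In Python, from cell import robot gives the robot as it stands.
- The arm moves only by the tool carry_out, never from a script. Its argument "rows" is a list of rows, each a list of 7 numbers: the shift along the tool's x, y, z in units of 200 mm (1.0 is 200 mm), then the turn, a rotation vector about the tool's x, y, z in units of 90 degrees (1.0 is 90 degrees), then the gripper command: -1 is shut, 1 is fully open, values between are in proportion. In form: [[x, y, z, ax, ay, az, fingers], ...]. A call has 1 to 10 rows; each row shifts and turns the commanded pose from where the row before left it, along the tool's axes as they then stand; what a row does not reach is not made up. A row lasts 1/12 s, in which the tool goes at most 41.7 mm and 7.16 degrees, less where a joint would pass 70% of its speed; a pose out of reach is approached as far as the arm can. A call with a number of a shift or a turn outside -1 to 1 is refused whole. A call with a gripper value outside its range is refused whole. The fingers move at their own pace and stop on an object; "newtons" is the grip in N (left out, the last holds). Time passes only in rows, so rows that do not move let the fingers close. It gives the time, the measured TCP pose, the force, the opening and the grip force at its end, in the units of the state.
- robot.get_obs(): the state, without advancing time (a new reading comes with each control period).
- robot.snapshot(name): name is "scene" or "top" or "wrist"; returns a dict with "color" (384x512x3 uint8, red, green, blue), "fov_y" (degrees; the focal length in pixels is half the picture's height over the tangent of half this angle, whatever the lens; pixels are square), "cx", "cy" (the principal point, pixels), "k1" (the pictures are not rectified: a ray, as slopes to the right and down, at radius r is drawn at 1 + k1 r^2 times it, then the intrinsics apply), "extrinsics" (4x4, takes a point from camera to world coordinates); the wrist camera has in their place "tool_from_camera" (4x4, takes a point from camera to tool coordinates, whose origin is the TCP and whose axes are the flange's). Camera axes: x right, y up, looking along -z (the intrinsics and any distortion apply to the point x, -y, -z); pixel columns grow to the right and rows downward; lengths in m; the calibration is good to about 2 mm. A picture is of the moment at which its call begins: read the wrist's pose just before it. There is no depth.
- robot.hand_in(): hands the job in; it is judged then, once.
The state is a dict: "t": time; "qpos": joint angles; "dq": joint speeds; "tau": joint torques, N m; "eef_pos": TCP position; "tool_rot": TCP orientation; "contact_force": force on the tool from outside, world axes, zero at the start; "wrist_torque": the same for the moment, N m; "finger_gap": opening from 0.0 (shut) to 1.0 (fully open); "finger_force": force on a finger pad.
Only numpy, scipy, OpenCV 4.12 (cv2) and the standard library are available. Lean on these libraries where they do the work, as an engineer would, in place of code of your own. Each camera call takes 0.05 s, during which the arm holds its last target. There are 200 camera calls.

### The job

Lay out the packing place on the three grey mats: the carton on the middle mat, the spare tape roll lying flat on the end mat nearer the tape dispenser, and the stapler standing on its base on the end mat nearer the open bin, each centred on its mat, with the carton and the stapler lengthwise in line with theirs (either way round). Then stand the tin upright on top of the carton, centred. Leave the dispenser and the bin where they are.

Things in the scene. Friction and masses are not known exactly. Their poses are not given: they have to be found in the camera images.
- mat_a: one of three identical dark grey felt mats lying fixed on the table in a row that runs left to right (along y) in front of the robot; 120 mm (its x axis) x 80 mm (its y axis), 4 mm thick; turned up to 15 deg; origin at the centre of its underside. Which of the three is left (largest y), middle or right changes between starts: tell them apart by position alone
- mat_b: one of three identical dark grey felt mats lying fixed on the table in a row that runs left to right (along y) in front of the robot; 120 mm (its x axis) x 80 mm (its y axis), 4 mm thick; turned up to 15 deg; origin at the centre of its underside. Which of the three is left (largest y), middle or right changes between starts: tell them apart by position alone
- mat_c: one of three identical dark grey felt mats lying fixed on the table in a row that runs left to right (along y) in front of the robot; 120 mm (its x axis) x 80 mm (its y axis), 4 mm thick; turned up to 15 deg; origin at the centre of its underside. Which of the three is left (largest y), middle or right changes between starts: tell them apart by position alone
- carton: loose closed cardboard box with a strip of pale tape along its top; 90 mm (x axis) x 64 mm (y axis) x 45 mm high, about 0.15 kg; origin at the centre of its underside, z up. Grip it across the 64 mm
- stapler: loose grey desk stapler standing on its black base; base 120 mm (x axis, hinge end at +x) x 32 mm (y axis) x 8 mm high, body above it 26 mm wide, 45 to 48 mm high in all, about 0.2 kg; origin at the centre of its underside, z up. Grip it across the 26 mm body, 20 to 40 mm above its underside
- roll: loose spare roll of cream adhesive tape on a cardboard core, lying flat: a ring of 66 mm outer and 40 mm inner diameter, 24 mm high, about 0.08 kg; origin on its axis at its underside, z up
- tin: loose closed round metal tin with a flat lid: 54 mm diameter (lid rim 55 mm), 40 mm high, about 0.12 kg, standing upright; origin at the centre of its underside, z up
- dispenser: heavy pink desk tape dispenser with a roll in it, 190 mm (x axis) x 66 mm (y axis), 126 mm high, 1.5 kg; stands beyond one end of the row of mats (left or right, changes between starts); not to be moved. Origin at the centre of its underside
- bin: open blue plastic bin with green contents, 150 mm (x axis) x 110 mm (y axis) x 75 mm high, 0.8 kg; stands beyond the other end of the row of mats; not to be moved. Origin at the centre of its underside. (Not listed, beyond the loose things at the table's far edge and out of the way: a white mug with pens, 140 mm high, on the left, and a notepad and a marker pen on the right.)
Not all that is in view belongs to the job. What is shaped like the carton but purple is not meant. What is shaped like the roll but red is not meant.

How it is judged:
By the outcome, as a careful person would: the job done as asked, in the order asked, and still so for the second after the job is handed in, with the robot touching nothing.
It also fails if it takes over 109 s, if anything falls off the work surface, if the arm or the gripper's body presses on something with over 40 N, if the wrist force passes 120 N, or if a joint passes its speed limit or range.

## Working session

There is one attempt and no reset: what is moved stays moved. The work goes in short steps, Python scripts to look and compute and a tool call to move; the robot and the scene stay as the last step left them, time stands still between calls to the robot, and variables do not carry over. Pictures are saved under pics/ and viewed, at most 14 in all, crops included, and the job is handed in when it is done.

Besides the shell and the picture viewer there is one more tool, called after "Request:" by a JSON object that holds its "fn" and its "kwargs". carry_out: Moves the arm, as the interface text tells. Its arguments: {"type":"object","properties":{"rows":{"type":"array"},"newtons":{"type":"number"}},"required":["rows"]}

```bash
mkdir -p pics; ls
cat > h.py <<'E'
import numpy as np, cv2
from cell import robot
def snap(n,save=None):
    o=robot.get_obs(); s=robot.snapshot(n)
    if n=='wrist':
        w,x,y,z=o['tool_rot']
        from scipy.spatial.transform import Rotation as R
        T=np.eye(4);T[:3,:3]=R.from_quat([x,y,z,w]).as_matrix();T[:3,3]=o['eef_pos']
        s['E']=T@np.array(s['tool_from_camera'])
    else: s['E']=np.array(s['extrinsics'])
    if save: cv2.imwrite('pics/'+save,cv2.cvtColor(s['color'],cv2.COLOR_RGB2BGR))
    return s
def K(s):
    f=s['color'].shape[0]/2/np.tan(np.radians(s['fov_y'])/2)
    return f,s['cx'],s['cy'],s['k1']
def toplane(s,px,z):
    f,cx,cy,k=K(s); px=np.atleast_2d(np.asarray(px,float))
    d=(px-[cx,cy])/f; u=d.copy()
    for _ in range(30): u=d/(1+k*(u**2).sum(1,keepdims=True))
    r=np.c_[u[:,0],-u[:,1],-np.ones(len(u))]@s['E'][:3,:3].T
    c=s['E'][:3,3]; return c+r*((z-c[2])/r[:,2])[:,None]
def proj(s,P):
    f,cx,cy,k=K(s); p=(np.atleast_2d(P)-s['E'][:3,3])@s['E'][:3,:3]
    u=np.c_[p[:,0],-p[:,1]]/-p[:,2:]; return u*(1+k*(u**2).sum(1,keepdims=True))*f+[cx,cy]
E
python3 - <<'E'
from h import *
for n in('scene','top'):
    s=snap(n,n+'0.png'); print(n,s['fov_y'],s['cx'],s['cy'],s['k1'],np.round(s['E'],3).tolist())
    s2=cv2.resize(cv2.imread('pics/'+n+'0.png'),(800,600),interpolation=cv2.INTER_CUBIC);cv2.imwrite('pics/'+n+'0b.png',s2)
o=robot.get_obs();print({k:np.round(v,3).tolist() for k,v in o.items()})
E
```

```text
pics
scene 54.42961115923988 249.49918473528155 190.79328546875547 -0.0036388426920087114 [[-0.848, -0.354, 0.395, 0.952], [0.53, -0.592, 0.608, 0.607], [0.019, 0.724, 0.689, 0.755], [0.0, 0.0, 0.0, 1.0]]
top 52.30188528120608 250.6729592148475 190.00173958726288 -0.010238012070234587 [[-0.011, 0.99, -0.14, 0.404], [-1.0, -0.011, 0.0, 0.012], [-0.001, 0.14, 0.99, 1.34], [0.0, 0.0, 0.0, 1.0]]
{'t': 0.1, 'qpos': [-0.899, 0.502, -0.427, 1.551, 0.221, 1.138, -0.21], 'dq': [0.002, 0.0, -0.0, -0.002, 0.001, 0.001, 0.004], 'tau': [-0.012, -56.787, -5.838, -27.992, -0.069, 0.024, 0.0], 'eef_pos': [0.258, 0.596, 0.226], 'tool_rot': [-0.0, 0.203, 0.979, -0.001], 'contact_force': [-0.541, 0.247, 0.039], 'wrist_torque': [0.004, -0.037, 0.011], 'finger_force': 0.0, 'finger_gap': 0.997}
```

View pics/top0b.png

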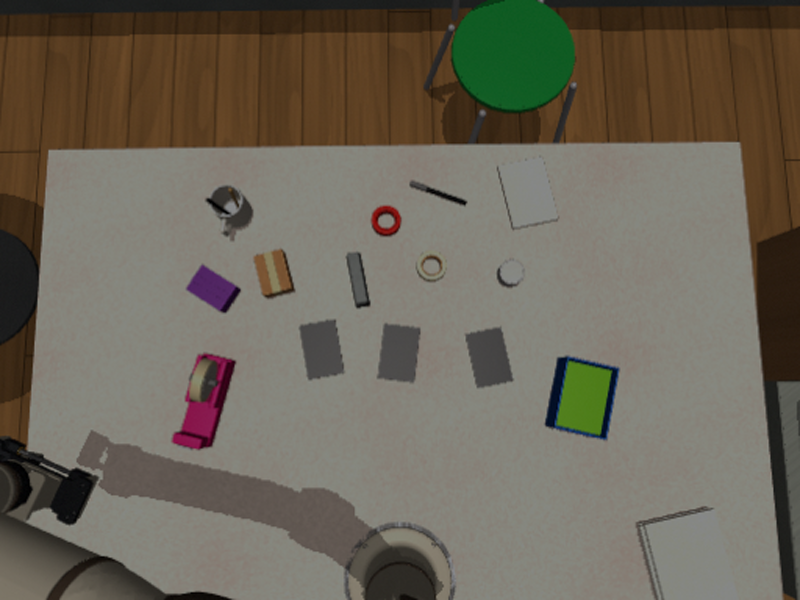

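View pics/scene0b.png

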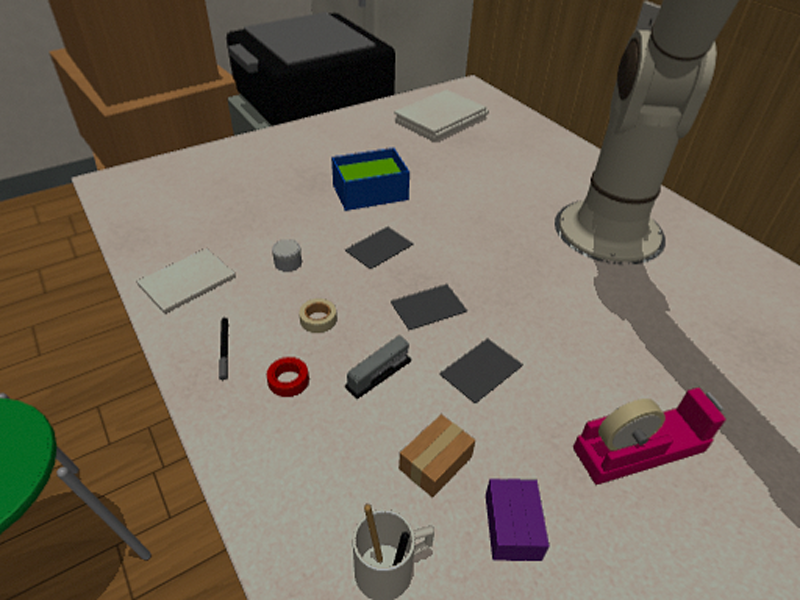

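The top view (800x600 scale) shows mats at (322,349), (399,352) and (489,357). The dispenser is on the left at (205,400) and the bin on the right at (583,397). The carton is at (273,272), stapler (358,279), roll (431,265) and tin (511,272). The scene view agrees, so the roll goes on the left mat, the carton on the middle and the stapler on the right.

```bash
cat > m.py <<'E'
from h import *
def comps(s,roi,mode):
    """largest contour in roi (x0,y0,x1,y1); mode function of float image -> mask"""
    x0,y0,x1,y1=roi; c=s['color'][y0:y1,x0:x1]
    m=mode(c.astype(int)).astype(np.uint8)
    cs,_=cv2.findContours(m,cv2.RETR_EXTERNAL,cv2.CHAIN_APPROX_NONE)
    k=max(cs,key=cv2.contourArea); return k[:,0,:]+[x0,y0], m
def rect(P):
    (c,wh,a)=cv2.minAreaRect((P[:,:2]*1000).astype(np.float32))
    if wh[0]<wh[1]: wh=(wh[1],wh[0]); a+=90
    return np.round(np.array(c),1),np.round(wh,1),round((a+90)%180-90,1)  # long axis dir in world deg
E
python3 - <<'E'
from m import *
s=snap('top')
c=s['color']
for p in [(206,224),(230,224),(175,175),(170,175),(229,179),(268,170),(276,170),(327,172),(322,177),(345,175)]: print(p,c[p[1],p[0]])
dark=lambda c:(c.max(2)<125)
for n,roi in dict(L=(188,200,224,246),M=(238,202,272,248),R=(295,205,331,252)).items():
    k,m=comps(s,roi,dark); print(n,rect(toplane(s,k,0.004)))
k,m=comps(s,(155,155,192,194),lambda c:(c[...,0]-c[...,2]>30));print('carton',rect(toplane(s,k,0.045)))
k,m=comps(s,(218,155,240,200),dark);print('stap',rect(toplane(s,k,0.045)))
k,m=comps(s,(262,155,290,185),lambda c:(c[...,0]-c[...,2]>25));print('roll',rect(toplane(s,k,0.024)))
print('tin',toplane(s,[[326.5,173]],.04))
print('disp/bin approx',toplane(s,[[130,256],[373,254]],0.07))
E
```

```text
(206, 224) [74 73 73]
(230, 224) [135 134 125]
(175, 175) [133 126  92]
(170, 175) [121  84  51]
(229, 179) [86 88 86]
(268, 170) [134 135 115]
(276, 170) [134 134 125]
(327, 172) [134 135 129]
(322, 177) [134 135 131]
(345, 175) [134 133 125]
L (array([480.8, 167. ]), array([125.7,  82.5]), 10.0)
M (array([470.9,  -1.9]), array([125.7,  82.7]), -7.3)
R (array([ 458.9, -198. ]), array([125.4,  82.9]), 11.0)
carton (array([645.3, 268. ]), array([92.1, 66.4]), 14.9)
stap (array([627.3,  84. ]), array([126.2,  35.9]), 10.4)
roll (array([660.1, -74.8]), array([45.4, 44.5]), -1.3)
tin [[ 0.64299127 -0.24589482  0.04      ]]
disp/bin approx [[ 0.37406465  0.40069757  0.07      ]
 [ 0.37175079 -0.37927919  0.07      ]]
```

```bash
cat > go.py <<'E'
from h import *
from scipy.spatial.transform import Rotation as R
def go(x,y,z,ang):
    """turn first (about tool z), then shift; ang = world angle of tool y, deg, mod 180"""
    o=robot.get_obs(); w=o['tool_rot']; r=R.from_quat([w[1],w[2],w[3],w[0]]); M=r.as_matrix()
    a0=np.degrees(np.arctan2(M[1,1],M[0,1])); d=(ang-a0+90)%180-90
    M2=(r*R.from_rotvec([0,0,-np.radians(d)])).as_matrix()
    sh=M2.T@(np.array([x,y,z])-o['eef_pos'])/.2
    print('t',round(o['t'],2),'pos',np.round(o['eef_pos'],4),'yang',round(a0,2),'tilt',np.round(M[:2,2],4),'q7',round(o['qpos'][6],2),
      '| turn az',round(-d/90,4),'rows>=',int(np.ceil(abs(d)/7.1)),'| shift',np.round(sh,4),'rows>=',int(np.ceil(np.linalg.norm(sh)/.205)), 'gap',round(o['finger_gap'],3))
E
python3 - <<'E'
from go import *
s=snap('wrist'); print(np.round(s['tool_from_camera'],3).tolist(),s['fov_y'],s['k1'],s['cx'],s['cy'])
go(.645,.268,.22,104.9)
E
```

```text
[[-0.001, 0.95, 0.311, 0.083], [1.0, 0.001, -0.0, -0.0], [-0.0, 0.311, -0.95, -0.158], [0.0, 0.0, 0.0, 1.0]] 65.57488639796874 -0.029044472653156923 254.59505025396194 191.98106481972684
t 0.2 pos [0.2582 0.596  0.2261] yang 66.58 tilt [-0.0005 -0.0011] q7 -0.21 | turn az -0.4258 rows>= 6 | shift [-1.4472 -2.0823  0.0311] rows>= 13 gap 1.003
```

Request:
{"fn": "carry_out", "kwargs": {"rows": [[0,0,0,0,0,-0.071,1],[0,0,0,0,0,-0.071,1],[0,0,0,0,0,-0.071,1],[0,0,0,0,0,-0.071,1],[0,0,0,0,0,-0.071,1],[0,0,0,0,0,-0.071,1],[-0.1,-0.15,0,0,0,0,1],[-0.1,-0.15,0,0,0,0,1],[-0.1,-0.15,0,0,0,0,1],[-0.1,-0.15,0,0,0,0,1]], "newtons": 20}}

```text
t: 1.03
eef_pos: [0.3674, 0.4999, 0.2265]
tool_rot: [-0.0, -0.13, 0.991, -0.0]
contact_force: [1.1, 0.3, 0.9]
finger_gap: 0.998
finger_force: 0.0
```

Request:
{"fn": "carry_out", "kwargs": {"rows": [[-0.1,-0.15,0,0,0,0,1],[-0.1,-0.15,0,0,0,0,1],[-0.1,-0.15,0,0,0,0,1],[-0.1,-0.15,0,0,0,0,1],[-0.1,-0.15,0,0,0,0,1],[-0.1,-0.15,0,0,0,0,1],[-0.1,-0.15,0,0,0,0,1],[-0.1,-0.15,0,0,0,0,1],[-0.1,-0.13,0,0,0,0,1],[0,0,0,0,0,0,1]]}}

```text
t: 1.87
eef_pos: [0.6158, 0.2814, 0.2257]
tool_rot: [0.001, -0.124, 0.992, -0.003]
contact_force: [0.7, -2.0, 0.1]
finger_gap: 0.997
finger_force: 0.0
```

Run:
```python
from go import *
from m import *
go(.645,.268,.22,104.9)
s=snap('wrist','w1.png')
print(proj(s,[[.645,.268,.045]]))
k,m=comps(s,(100,60,420,340),lambda c:(c[...,0]-c[...,2]>30));print('carton',rect(toplane(s,k,0.045)))
```

```text
t 1.87 pos [0.6158 0.2814 0.2257] yang 104.27 tilt [ 0.0031 -0.0048] q7 1.16 | turn az -0.007 rows>= 1 | shift [-0.124  -0.102   0.0295] rows>= 1 gap 0.997
[[239.25390211 189.97396608]]
carton (array([645.1, 266. ]), array([95.2, 63. ]), 14.8)
```

View pics/w1.png

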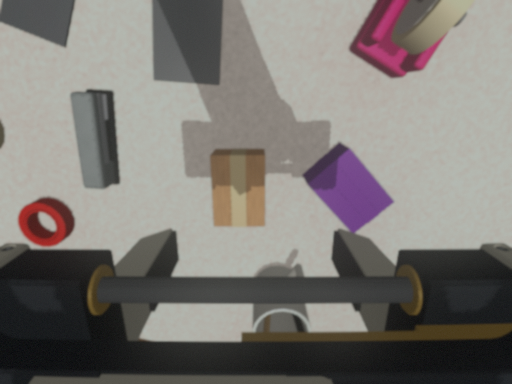

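The wrist view shows the carton top spanning about (211,160)-(265,226), with its near side face above it. The mug is at (280,310), so I'll check its clearance.

Run:
```python
from go import *
from m import *
s=snap('wrist')
print('far edge',toplane(s,[[213,226.5],[266,226.5],[238.5,226.5]],.045), 'lat', toplane(s,[[211.5,190],[211.5,210],[265.5,190],[265.5,210]],.045))
t=snap('top'); print('mug rim near/handle low z=.1', toplane(t,[[155,142]],.13),toplane(t,[[147,150]],.08))
go(.6475,.2665,.012,104.8)
```

```text
far edge [[0.69605104 0.25137305 0.045     ]
 [0.67954029 0.31522477 0.045     ]
 [0.68809091 0.282114   0.045     ]] lat [[0.64977925 0.23980105 0.045     ]
 [0.67490848 0.24505498 0.045     ]
 [0.63368636 0.30224608 0.045     ]
 [0.65842434 0.30889927 0.045     ]]
mug rim near/handle low z=.1 [[0.73295083 0.31398492 0.13      ]] [[0.71964557 0.35232799 0.08      ]]
t 2.02 pos [0.6087 0.2903 0.2262] yang 104.87 tilt [-0.0013  0.0004] q7 1.16 | turn az 0.0007 rows>= 1 | shift [-0.1586 -0.1655  1.0706] rows>= 6 gap 0.998
```

Request:
{"fn": "carry_out", "kwargs": {"rows": [[-0.15,-0.15,0,0,0,0,1],[0,0,0.2,0,0,0,1],[0,0,0.2,0,0,0,1],[0,0,0,0,0,0,1],[0,0,0,0,0,0,1],[0,0,0,0,0,0,1],[0,0,0,0,0,0,1],[0,0,0,0,0,0,1]]}}

```text
t: 2.68
eef_pos: [0.6462, 0.2712, 0.15]
tool_rot: [0.002, -0.13, 0.991, 0.001]
contact_force: [0.3, -0.2, 0.3]
finger_gap: 0.997
finger_force: 0.0
```

Run:
```python
from go import *
from m import *
s=snap('wrist','w2.png')
k,m=comps(s,(100,60,420,340),lambda c:(c[...,0]-c[...,2]>30));print('carton',rect(toplane(s,k,0.045)))
q=cv2.boxPoints(cv2.minAreaRect(k.astype(np.float32)));print(np.round(q),np.round(toplane(s,q,.045),4))
go(.6455,.269,.012,104.8)
```

```text
carton (array([646.1, 265.8]), array([93. , 63.6]), 14.8)
[[214. 137.]
 [285. 137.]
 [285. 233.]
 [214. 233.]] [[0.6093 0.2238 0.045 ]
 [0.5933 0.2839 0.045 ]
 [0.6822 0.3107 0.045 ]
 [0.7    0.2439 0.045 ]]
t 2.73 pos [0.6461 0.2708 0.1496] yang 104.96 tilt [0.0038 0.0017] q7 1.19 | turn az 0.0018 rows>= 1 | shift [ 0.0079 -0.0084  0.6879] rows>= 4 gap 0.996
```

View pics/w2.png

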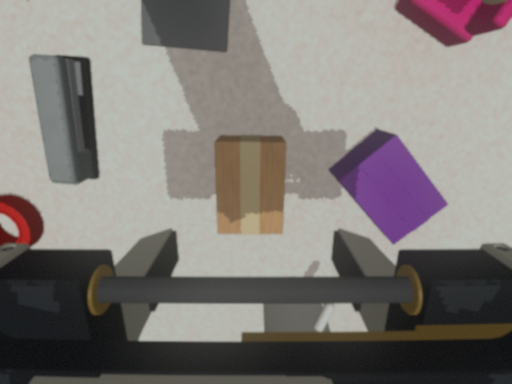

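The carton is centred between the fingers at about (250,185) px. The purple box's corner at (331,170) is close to the right finger, so I'll narrow the opening to about 80 mm and descend.

Request:
{"fn": "carry_out", "kwargs": {"rows": [[0.005,-0.02,0,0,0,0,0.74],[0,0,0.17,0,0,0,0.74],[0,0,0.17,0,0,0,0.74],[0,0,0.17,0,0,0,0.74],[0,0,0.17,0,0,0,0.74],[0,0,0,0,0,0,0.74],[0,0,0,0,0,0,0.74],[0,0,0,0,0,0,0.74],[0,0,0,0,0,0,0.74],[0,0,0,0,0,0,0.74]]}}

```text
t: 3.57
eef_pos: [0.6472, 0.2664, 0.014]
tool_rot: [0.002, -0.13, 0.992, 0.001]
contact_force: [0.5, 0.5, -0.0]
finger_gap: 0.872
finger_force: 0.0
```

Request:
{"fn": "carry_out", "kwargs": {"rows": [[0,0,0,0,0,0,-1],[0,0,0,0,0,0,-1],[0,0,0,0,0,0,-1],[0,0,0,0,0,0,-1],[0,0,0,0,0,0,-1],[0,0,0,0,0,0,-1],[0,0,0,0,0,0,-1],[0,0,0,0,0,0,-1]], "newtons": 20}}

```text
t: 4.23
eef_pos: [0.6455, 0.2658, 0.0117]
tool_rot: [0.0, -0.13, 0.992, 0.0]
contact_force: [-1.3, 0.9, 6.2]
finger_gap: 0.696
finger_force: 20.0
```

Run:
```python
from go import *
from m import *
o=robot.get_obs();print(o['finger_force'],o['contact_force'])
s=snap('wrist','w3.png')
k,m=comps(s,(100,60,420,245),lambda c:(c[...,0]-c[...,2]>30));print('carton',rect(toplane(s,k,0.045)))
q=cv2.boxPoints(cv2.minAreaRect(k.astype(np.float32)));print(np.round(q))
go(.471,-.002,.1,82.7)
```

```text
20.00014364719391 [-1.28641164  0.85550686  6.18229253]
carton (array([612., 256.]), array([63.7, 35.1]), -75.1)
[[184. 171.]
 [326. 171.]
 [326. 244.]
 [184. 244.]]
t 4.28 pos [0.6455 0.2658 0.0117] yang 104.92 tilt [0.0009 0.0005] q7 1.14 | turn az 0.2469 rows>= 4 | shift [ 0.695  -1.4385 -0.4431] rows>= 9 gap 0.695
```

View pics/w3.png

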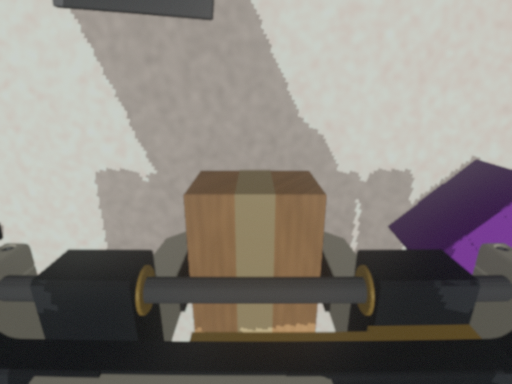

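Run:
```python
from go import *
s=snap('wrist')
p=toplane(s,[[255,192.5]],.045)[0]; print(p, 'dist TCP', np.linalg.norm((p-robot.get_obs()['eef_pos'])[:2]))
go(.61,.01,.13,82.7)
```

```text
[0.60443474 0.25417364 0.045     ] dist TCP 0.042694008724674395
t 4.33 pos [0.6455 0.2658 0.0117] yang 104.92 tilt [0.0009 0.0005] q7 1.14 | turn az 0.2469 rows>= 4 | shift [ 0.0132 -1.2907 -0.5923] rows>= 7 gap 0.691
```

Request:
{"fn": "carry_out", "kwargs": {"rows": [[0,0,-0.12,0,0,0,-1],[0,0,-0.16,0,0,0,-1],[0,0,-0.16,0,0,0,-1],[0,0,-0.16,0,0,0,-1],[0,0,0,0,0,0.062,-1],[0,0,0,0,0,0.062,-1],[0,0,0,0,0,0.062,-1],[0,0,0,0,0,0.062,-1],[0,-0.12,0,0,0,0,-1],[0,-0.12,0,0,0,0,-1]]}}

```text
t: 5.17
eef_pos: [0.6374, 0.2199, 0.1299]
tool_rot: [-0.001, 0.063, 0.998, 0.0]
contact_force: [0.6, -0.5, -1.3]
finger_gap: 0.695
finger_force: 20.0
```

Request:
{"fn": "carry_out", "kwargs": {"rows": [[0,-0.15,0,0,0,0,-1],[0,-0.15,0,0,0,0,-1],[0,-0.15,0,0,0,0,-1],[0,-0.15,0,0,0,0,-1],[0,-0.15,0,0,0,0,-1],[0,-0.15,0,0,0,0,-1],[0,-0.1,0,0,0,0,-1],[0,-0.05,0,0,0,0,-1],[0,0,0,0,0,0,-1],[0,0,0,0,0,0,-1]]}}

```text
t: 6.0
eef_pos: [0.6117, 0.0104, 0.1304]
tool_rot: [-0.0, 0.065, 0.998, 0.001]
contact_force: [0.1, 0.6, -2.5]
finger_gap: 0.694
finger_force: 20.0
```

Request:
{"fn": "carry_out", "kwargs": {"rows": [[0,0,0,0,0,0,-1],[0,0,0,0,0,0,-1],[0,0,0,0,0,0,-1]]}}

```text
t: 6.25
eef_pos: [0.6119, 0.0119, 0.1307]
tool_rot: [-0.0, 0.063, 0.998, 0.0]
contact_force: [-0.6, -0.6, -2.7]
finger_gap: 0.697
finger_force: 20.0
```

Run:
```python
from go import *
from m import *
s=snap('wrist','w4.png')
c=proj(s,[[.471,-.002,.004],[.481,.167,.004],[.459,-.198,.004]]); print(np.round(c))
x,y=c[0].astype(int)
k,m=comps(s,(max(x-75,0),max(y-75,0),x+75,y+80),lambda c:(c.max(2)<110)&(c.max(2)-c.min(2)<14));print('mat',rect(toplane(s,k,0.004)))
go(.471,-.002,.1,82.7)
```

```text
[[218.  29.]
 [415.  15.]
 [ -1.  48.]]
mat (array([490.4,  -7.5]), array([83.7, 78.7]), -7.4)
t 6.3 pos [0.6119 0.0115 0.1307] yang 82.74 tilt [0.     0.0007] q7 1.22 | turn az 0.0005 rows>= 1 | shift [ 0.6904 -0.1565  0.1534] rows>= 4 gap 0.697
```

View pics/w4.png

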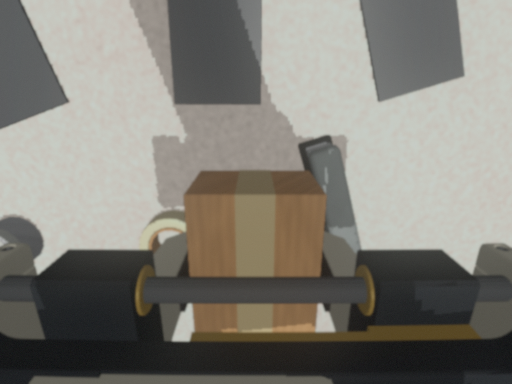

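Held carton in view; the middle mat's far edge runs (174,104)-(262,104) and the left mat's (379,101)-(464,76). I'll compute the mat centre from those edges.

Run:
```python
from go import *
from m import *
s=snap('wrist')
for n,a,b,ang in (('M',(174.5,104.5),(262,104.5),-7.3),('L',(379,101.5),(464.5,76.5),10)):
    p=toplane(s,[a,b],.004); m=p.mean(0); v=p[1]-p[0]; u=np.array([v[1],-v[0]])/np.linalg.norm(v[:2])
    print(n,np.linalg.norm(v),'ang',np.degrees(np.arctan2(u[1],u[0])),'centre',m[:2]-u*.06)
g=cv2.cvtColor(s['color'],cv2.COLOR_RGB2GRAY).astype(int)
for r in (20,50,80): 
    d=np.diff(g[r]); a=160+np.argmin(d[160:190]); b=245+np.argmax(d[245:280])
    print(r,a,b,toplane(s,[[a+.5,r],[b+.5,r]],.004)[:,:2].mean(0))
```

```text
M 0.08055868656021385 ang -7.407274091536972 centre [ 0.47378385 -0.00472753]
L 0.07935399974471251 ang 9.288538595442173 centre [0.48349885 0.16427291]
20 168 261 [ 0.46404939 -0.00396756]
50 170 261 [ 0.48750243 -0.00696422]
80 172 261 [ 0.51213708 -0.01013175]
```

Request:
{"fn": "carry_out", "kwargs": {"rows": [[0.172,-0.041,0,0,0,0,-1],[0.173,-0.042,0,0,0,0,-1],[0.173,-0.041,0,0,0,0,-1],[0.173,-0.041,0,0,0,0,-1],[0,0,0.15,0,0,0,-1],[0,0,0.15,0,0,0,-1],[0,0,0.15,0,0,0,-1],[0,0,0.06,0,0,0,-1],[0,0,0,0,0,0,-1],[0,0,0,0,0,0,-1]]}}

```text
t: 7.18
eef_pos: [0.4703, -0.0048, 0.0285]
tool_rot: [-0.001, 0.064, 0.998, 0.0]
contact_force: [1.0, 0.3, -2.2]
finger_gap: 0.696
finger_force: 20.0
```

Request:
{"fn": "carry_out", "kwargs": {"rows": [[0,0,0,0,0,0,-1],[0,0,0,0,0,0,-1],[0,0,0,0,0,0,-1]]}}

```text
t: 7.43
eef_pos: [0.4718, -0.0053, 0.0299]
tool_rot: [0.001, 0.065, 0.998, 0.0]
contact_force: [-0.6, 0.1, -1.7]
finger_gap: 0.695
finger_force: 20.0
```

Run:
```python
from go import *
s=snap('wrist','w5.png')
go(.4707,-.0037,.016,82.65)
```

```text
t 7.48 pos [ 0.4716 -0.0054  0.0298] yang 82.6 tilt [ 0.0023 -0.0001] q7 1.16 | turn az -0.0006 rows>= 1 | shift [0.0056 0.0078 0.069 ] rows>= 1 gap 0.692
```

View pics/w5.png

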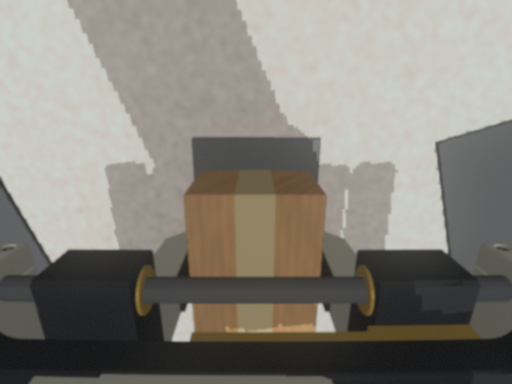

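The mat's near edge is visible at row 138, columns 193-320, and the carton is centred on it laterally. Next is the lengthwise offset.

Run:
```python
from go import *
s=snap('wrist'); o=robot.get_obs();w=o['tool_rot'];M=R.from_quat([w[1],w[2],w[3],w[0]]).as_matrix()
p=toplane(s,[[193,138],[320.5,138],[256.5,138]],.004); print(((p-o['eef_pos'])@M)*1000)
p=toplane(s,[[187,192.5],[325,192.5]],o['eef_pos'][2]-.0117+.045); print(((p-o['eef_pos'])@M)*1000)
```

```text
[[ 57.98335191 -38.05808698  25.49403684]
 [ 57.94374316  40.16854026  25.50181286]
 [ 57.91958225   0.89452226  25.49798897]]
[[ 42.18508803 -30.14095359 -33.37973109]
 [ 42.14607954  30.80445715 -33.37365807]]
```

Request:
{"fn": "carry_out", "kwargs": {"rows": [[0.004,0.004,0,0,0,0,-1],[0,0,0.03,0,0,0,-1],[0,0,0.034,0,0,0,-1],[0,0,0,0,0,0,-1],[0,0,0,0,0,0,-1],[0,0,0,0,0,0,-1],[0,0,0,0,0,0,-1]]}}

```text
t: 8.12
eef_pos: [0.4695, -0.0045, 0.0156]
tool_rot: [-0.0, 0.065, 0.998, 0.0]
contact_force: [-0.2, -0.3, -2.1]
finger_gap: 0.697
finger_force: 20.0
```

Request:
{"fn": "carry_out", "kwargs": {"rows": [[0,0,0.006,0,0,0,-1],[0,0,0,0,0,0,-1],[0,0,0,0,0,0,-1],[0,0,0,0,0,0,-1],[0,0,0,0,0,0,0.7],[0,0,0,0,0,0,0.7],[0,0,0,0,0,0,0.7],[0,0,0,0,0,0,0.7],[0,0,-0.1,0,0,0,0.7],[0,0,-0.2,0,0,0,1]]}}

```text
t: 8.95
eef_pos: [0.4661, -0.0044, 0.0718]
tool_rot: [-0.004, 0.064, 0.998, 0.0]
contact_force: [0.6, -0.5, -0.1]
finger_gap: 0.887
finger_force: 0.0
```

Request:
{"fn": "carry_out", "kwargs": {"rows": [[0,0,-0.2,0,0,0,1],[-0.1,0,-0.2,0,0,0,1],[-0.1,0,-0.2,0,0,0,1],[0,0,0,0,0,0,1],[0,0,0,0,0,0,1],[0,0,0,0,0,0,1],[0,0,0,0,0,0,1],[0,0,0,0,0,0,1]]}}

```text
t: 9.62
eef_pos: [0.5051, -0.0092, 0.1876]
tool_rot: [-0.002, 0.064, 0.998, -0.0]
contact_force: [0.6, -0.0, 0.2]
finger_gap: 1.0
finger_force: 0.0
```

Run:
```python
from go import *
from m import *
s=snap('wrist','w6.png')
k,m=comps(s,(150,10,360,240),lambda c:(c[...,0]-c[...,2]>30));print('carton',rect(toplane(s,k,0.049)))
go(.66,-.075,.2,90)
```

```text
carton (array([472.7,  -5.1]), array([89.4, 63.9]), -7.4)
t 9.67 pos [ 0.5053 -0.0092  0.1877] yang 82.61 tilt [-0.0033  0.0002] q7 1.29 | turn az -0.0821 rows>= 2 | shift [-0.7732 -0.329  -0.0641] rows>= 5 gap 1.003
```

View pics/w6.png

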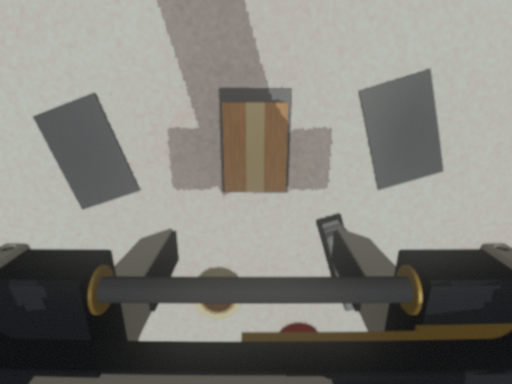

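All three mats are visible: left at (400,130), right at (87,150) and middle under the carton, with its near edge at row 88. I'll measure them from this view.

Run:
```python
from go import *
from m import *
s=snap('wrist')
dk=lambda c:(c.max(2)<105)&(c.max(2)-c.min(2)<14)
for n,roi in dict(L=(340,55,460,200),R=(25,80,150,220)).items():
    k,m=comps(s,roi,dk); print(n,rect(toplane(s,k,0.004)))
k,m=comps(s,(215,70,300,102),lambda c:c.max(2)<105); print(k.min(0),k.max(0)); 
p=toplane(s,[[k[:,0].min(),95],[k[:,0].max(),95],[255.5,k[:,1].min()]],.004)[:,:2]
m=p[2]; u=np.array([np.cos(np.radians(-7.4)),np.sin(np.radians(-7.4))]); v=np.array([-u[1],u[0]])
lat=(p[0]+p[1])/2@v; print('M centre',u*(m@u+.06)+v*lat, np.linalg.norm(p[0]-p[1]))
```

```text
L (array([483.3, 162.9]), array([116. ,  77.8]), 9.9)
R (array([ 460.7, -200.3]), array([116.6,  78.6]), 10.9)
[219  88] [279 101]
M centre [ 0.47366288 -0.01162175] 0.06567492956902284
```

Request:
{"fn": "carry_out", "kwargs": {"rows": [[-0.14,-0.05,0,0,0,0,1],[-0.14,-0.05,0,0,0,0,1],[-0.14,-0.05,0,0,0,0,1],[-0.14,-0.05,0,0,0,0,1],[-0.14,-0.04,0.1,0,0,0,1],[0,0,0.1,0,0,0,1],[0,0,0,0,0,0,1],[0,0,0,0,0,0,1],[0,0,0,0,0,0,1],[0,0,0,0,0,0,1]]}}

```text
t: 10.55
eef_pos: [0.6396, -0.0741, 0.1506]
tool_rot: [0.001, 0.064, 0.998, 0.0]
contact_force: [0.2, -1.0, 0.6]
finger_gap: 1.002
finger_force: 0.0
```

```bash
cat > circ.py <<'E'
from go import *
from m import *
def circ(s,P0,z,mode,rad=70):
    x,y=proj(s,[P0+[z]])[0].astype(int)
    k,m=comps(s,(max(x-rad,0),max(y-rad,0),x+rad,y+rad),mode)
    p=toplane(s,k,z)[:,:2]; (c,r)=cv2.minEnclosingCircle((p*1000).astype(np.float32)); return c,r,rect(p),k.min(0),k.max(0)
E
python3 - <<'E'
from circ import *
s=snap('wrist','w7.png')
print(proj(s,[[.66,-.075,.024]]))
print(circ(s,[.66,-.075],.024,lambda c:(c[...,0]-c[...,2]>22)))
go(.66,-.075,.012,82.6)
E
```

```text
[[256.60493426 201.80023389]]
((662.4139404296875, -79.5090103149414), 32.50053405761719, (array([662.4, -78.9]), array([64.1, 63.2]), -7.4), array([222, 174]), array([284, 233]))
t 10.6 pos [ 0.6398 -0.0743  0.1509] yang 82.65 tilt [ 0.002  -0.0002] q7 1.36 | turn az 0.0006 rows>= 1 | shift [-0.0992  0.0095  0.6945] rows>= 4 gap 1.001
```

View pics/w7.png

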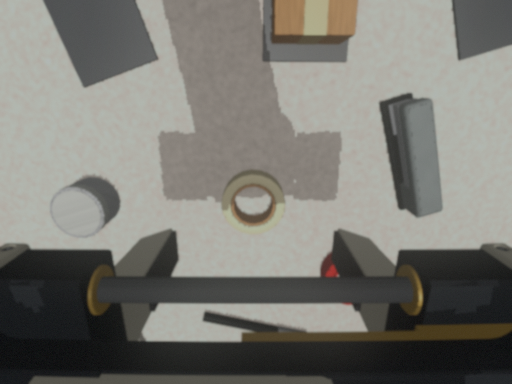

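The roll is centred at (253,202) px, and the tin is visible at (78,210). Nothing blocks the fingers, so I'll go down.

Request:
{"fn": "carry_out", "kwargs": {"rows": [[-0.11,-0.006,0,0,0,0,1],[0,0,0.17,0,0,0,1],[0,0,0.17,0,0,0,1],[0,0,0.17,0,0,0,1],[0,0,0.1,0,0,0,1],[0,0,0.07,0,0,0,1],[0,0,0.045,0,0,0,1],[0,0,0,0,0,0,1],[0,0,0,0,0,0,1],[0,0,0,0,0,0,1]]}}

```text
t: 11.43
eef_pos: [0.6628, -0.0789, 0.0063]
tool_rot: [0.002, 0.064, 0.998, -0.0]
contact_force: [1.3, -0.8, 1.5]
finger_gap: 1.0
finger_force: 0.0
```

Request:
{"fn": "carry_out", "kwargs": {"rows": [[0,0,0,0,0,0,1],[0,0,0,0,0,0,1],[0,0,0,0,0,0,-1],[0,0,0,0,0,0,-1],[0,0,0,0,0,0,-1],[0,0,0,0,0,0,-1],[0,0,0,0,0,0,-1],[0,0,0,0,0,0,-1]], "newtons": 15}}

```text
t: 12.1
eef_pos: [0.6611, -0.0789, 0.0042]
tool_rot: [-0.0, 0.065, 0.998, 0.0]
contact_force: [0.1, -0.1, 0.8]
finger_gap: 0.718
finger_force: 15.0
```

Request:
{"fn": "carry_out", "kwargs": {"rows": [[0,0,-0.04,0,0,0,-1],[0,0,-0.15,0,0,0,-1],[0,0,-0.15,0,0,0,-1],[0,0,-0.15,0,0,0,-1],[0,0,-0.1,0,0,0,-1],[0,0,0,0,0,0,-1],[0,0,0,0,0,0,-1],[0,0,0,0,0,0,-1]]}}

```text
t: 12.77
eef_pos: [0.6602, -0.079, 0.1215]
tool_rot: [-0.001, 0.065, 0.998, -0.0]
contact_force: [-0.5, 1.5, -1.9]
finger_gap: 0.721
finger_force: 15.0
```

Run:
```python
from circ import *
o=robot.get_obs();s=snap('wrist','w8.png'); z=o['eef_pos'][2]-.004+.024
k,m=comps(s,(150,150,360,250),lambda c:(c[...,0]-c[...,2]>22)); print(k.min(0),k.max(0))
print(toplane(s,[[255,k[:,1].min()]],z)-o['eef_pos'])
go(.483,.163,.13,99.9)
```

```text
[195 203] [314 249]
[[-0.03226715  0.00403989  0.02      ]]
t 12.82 pos [ 0.6597 -0.079   0.1207] yang 82.6 tilt [-0.0029  0.0002] q7 1.36 | turn az -0.1923 rows>= 3 | shift [ 0.6626  1.3438 -0.0437] rows>= 8 gap 0.718
```

View pics/w8.png

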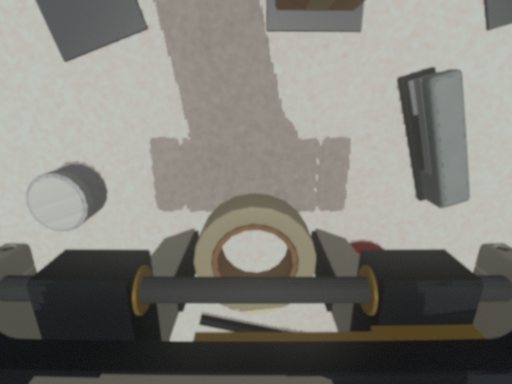

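Request:
{"fn": "carry_out", "kwargs": {"rows": [[0.115,0.121,0,0,0,0,-1],[0.115,0.121,0,0,0,0,-1],[0.115,0.121,0,0,0,0,-1],[0.115,0.121,0,0,0,0,-1],[0.115,0.121,0,0,0,0,-1],[0.115,0.121,0,0,0,0,-1],[0.115,0.12,0,0,0,0,-1],[0.115,0.12,0,0,0,0,-1],[0.115,0.12,0,0,0,0,-1],[0,0,0,0,0,0,-1]]}}

```text
t: 13.65
eef_pos: [0.4778, 0.1695, 0.1209]
tool_rot: [-0.003, 0.06, 0.998, 0.001]
contact_force: [-0.1, 1.7, -0.9]
finger_gap: 0.719
finger_force: 15.0
```

Request:
{"fn": "carry_out", "kwargs": {"rows": [[0,0,0.15,0,0,0,-1],[0,0,0.15,0,0,0,-1],[0,0,0.08,0,0,0,-1],[0,0,0,0,0,0,-1],[0,0,0,0,0,0,-1],[0,0,0,0,0,0,-1],[0,0,0,0,0,0,-1]]}}

```text
t: 14.23
eef_pos: [0.4848, 0.1635, 0.0472]
tool_rot: [0.001, 0.065, 0.998, 0.0]
contact_force: [-0.2, -0.4, -1.0]
finger_gap: 0.719
finger_force: 15.0
```

Run:
```python
from circ import *
s=snap('wrist','w9.png'); go(.483,.163,.008,82.6)
```

```text
t 14.28 pos [0.4849 0.1634 0.0474] yang 82.59 tilt [0.002  0.0007] q7 0.82 | turn az -0.0001 rows>= 1 | shift [ 0.0094 -0.0035  0.1969] rows>= 1 gap 0.716
```

View pics/w9.png

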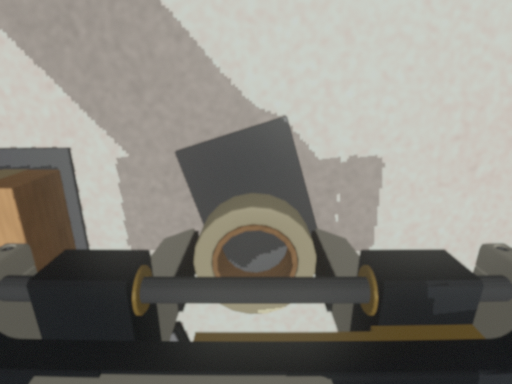

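The left mat's near corners are at (177,152) and (286,116). I'll compute its centre in the tool frame.

```bash
cat > mc.py <<'E'
from circ import *
def near(s,a,b,z=.004):
    """mat centre from its two near corners (left px, right px): far direction is image down"""
    p=toplane(s,[a,b],z)[:,:2]; v=p[1]-p[0]; L=np.linalg.norm(v); u=np.array([v[1],-v[0]])/L
    if u[0]<0:u=-u
    c=p.mean(0)+u*.06; print('width',L,'ang',np.degrees(np.arctan2(u[1],u[0])),'centre',np.round(c,4)); return c
E
python3 - <<'E'
from mc import *
s=snap('wrist'); c=near(s,(177,152.5),(286.5,116)); go(c[0],c[1],.009,82.6)
E
```

```text
width 0.07779580513010141 ang 10.66122127265834 centre [0.4843 0.1658]
t 14.33 pos [0.4848 0.1634 0.0474] yang 82.59 tilt [0.0021 0.0006] q7 0.82 | turn az -0.0001 rows>= 1 | shift [0.0048 0.0118 0.1919] rows>= 1 gap 0.715
```

Request:
{"fn": "carry_out", "kwargs": {"rows": [[0.005,0.006,0,0,0,0,-1],[0,0,0.1,0,0,0,-1],[0,0,0.06,0,0,0,-1],[0,0,0.032,0,0,0,-1],[0,0,0,0,0,0,-1],[0,0,0,0,0,0,-1],[0,0,0,0,0,0,-1],[0,0,0,0,0,0,-1],[0,0,0,0,0,0,-1],[0,0,0,0,0,0,-1]]}}

```text
t: 15.17
eef_pos: [0.4831, 0.1645, 0.0081]
tool_rot: [0.0, 0.065, 0.998, 0.0]
contact_force: [0.3, -0.5, -1.5]
finger_gap: 0.719
finger_force: 15.0
```

Request:
{"fn": "carry_out", "kwargs": {"rows": [[0,0,0.003,0,0,0,-1],[0,0,0,0,0,0,-1],[0,0,0,0,0,0,-1],[0,0,0,0,0,0,0.8],[0,0,0,0,0,0,0.8],[0,0,0,0,0,0,0.8],[0,0,0,0,0,0,0.8],[0,0,-0.1,0,0,0,0.8],[0,0,-0.2,0,0,0,1],[0,0,-0.2,0,0,0,1]]}}

```text
t: 16.0
eef_pos: [0.4812, 0.164, 0.107]
tool_rot: [-0.002, 0.064, 0.998, -0.001]
contact_force: [0.6, -0.3, 0.5]
finger_gap: 0.984
finger_force: 0.0
```

Request:
{"fn": "carry_out", "kwargs": {"rows": [[-0.15,0,-0.1,0,0,0,1],[-0.2,0,0,0,0,0,1],[-0.2,0,0,0,0,0,1],[0,0,0,0,0,0,1],[0,0,0,0,0,0,1],[0,0,0,0,0,0,1],[0,0,0,0,0,0,1],[0,0,0,0,0,0,1],[0,0,0,0,0,0,1]]}}

```text
t: 16.75
eef_pos: [0.5911, 0.1508, 0.1273]
tool_rot: [-0.0, 0.064, 0.998, -0.0]
contact_force: [0.1, 0.6, 0.2]
finger_gap: 0.996
finger_force: 0.0
```

Run:
```python
from circ import *
s=snap('wrist','w10.png'); print(proj(s,[[.484,.1645,.028],[.626,.084,.045]]))
go(.626,.082,.15,100.4)
```

```text
[[254.899935    62.77716141]
 [186.42253523 242.63835151]]
t 16.8 pos [0.5913 0.1507 0.1274] yang 82.66 tilt [-0.0002 -0.0001] q7 0.96 | turn az -0.1971 rows>= 3 | shift [-0.1085 -0.3691 -0.113 ] rows>= 2 gap 1.0
```

View pics/w10.png

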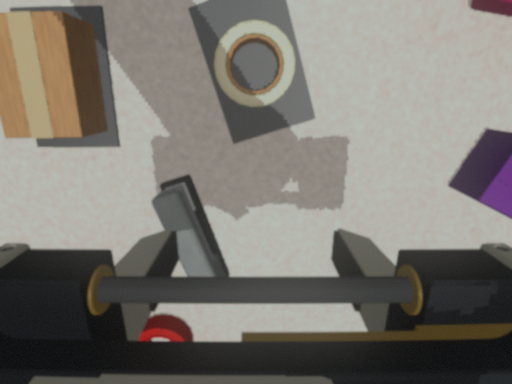

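The roll is at (255,63) px and the mat's far corners are at (235,142) and (314,118). I'll check their relative offset before moving to the stapler.

Run:
```python
from mc import *
s=snap('wrist')
p=toplane(s,[(235,142.5),(314.5,118)],.004)[:,:2]; v=p[1]-p[0];L=np.linalg.norm(v);u=np.array([v[1],-v[0]])/L
print(L,np.degrees(np.arctan2(u[1],u[0])),'mat',p.mean(0)-.06*u)
hs=cv2.cvtColor(s['color'],cv2.COLOR_RGB2HSV)
k,m=comps(s,(200,8,310,125),lambda c:(c.max(2)>95)&(c[...,0]-c[...,2]>10)); q=toplane(s,k,.028)[:,:2]
e=cv2.fitEllipse((q*1000).astype(np.float32)); print('roll',e,k.min(0),k.max(0), toplane(s,[[255,63]],.028))
k,m=comps(s,(185,0,330,150),lambda c:(c.max(2)<100)); print(k.min(0),k.max(0))
```

```text
0.0770747439272878 9.692883576944174 mat [0.48313599 0.16508576]
roll ((485.1961669921875, 163.93048095703125), (64.93221282958984, 65.26378631591797), 130.14022827148438) [214  19] [295 106] [[0.48443144 0.16448811 0.028     ]]
[189   5] [288 142]
```

Request:
{"fn": "carry_out", "kwargs": {"rows": [[0,0,0,0,0,-0.066,1],[0,0,0,0,0,-0.066,1],[0,0,0,0,0,-0.066,1],[-0.05,-0.12,-0.05,0,0,0,1],[-0.03,-0.12,-0.05,0,0,0,1],[-0.03,-0.13,0,0,0,0,1],[0,0,0,0,0,0,1],[0,0,0,0,0,0,1],[0,0,0,0,0,0,1],[0,0,0,0,0,0,1]]}}

```text
t: 17.68
eef_pos: [0.6263, 0.0831, 0.1472]
tool_rot: [-0.0, -0.092, 0.996, 0.0]
contact_force: [-0.4, 0.3, -0.2]
finger_gap: 1.002
finger_force: 0.0
```

Request:
{"fn": "carry_out", "kwargs": {"rows": [[0,0,0,0,0,0,1],[0,0,0,0,0,0,1]]}}

```text
t: 17.85
eef_pos: [0.6266, 0.0829, 0.1472]
tool_rot: [-0.0, -0.092, 0.996, 0.0]
contact_force: [-0.1, -0.2, -0.0]
finger_gap: 0.998
finger_force: 0.0
```

Run:
```python
from mc import *
s=snap('wrist','w11.png'); cv2.imwrite('pics/w11c.png',cv2.resize(cv2.imread('pics/w11.png')[60:260,130:390],(780,600),interpolation=cv2.INTER_CUBIC))
go(.626,.082,.15,100.4)
```

```text
t 17.9 pos [0.6267 0.0826 0.1472] yang 100.51 tilt [-0.0002  0.0003] q7 1.37 | turn az 0.0013 rows>= 1 | shift [ 0.0041 -0.0024 -0.0138] rows>= 1 gap 0.998
```

View pics/w11c.png

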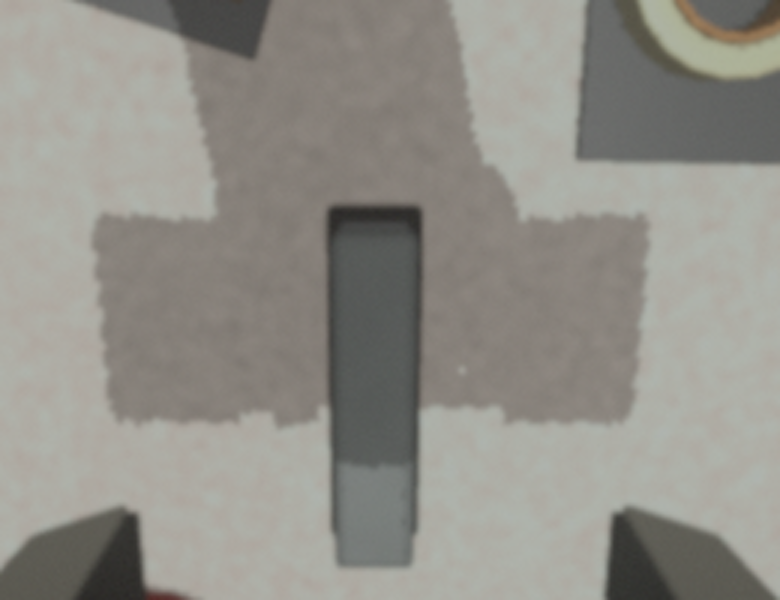

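The stapler is aligned between the fingers; its base's near edge is at row 128.7 and column 254.5 (full image).

Run:
```python
from mc import *
s=snap('wrist'); o=robot.get_obs();w=o['tool_rot'];M=R.from_quat([w[1],w[2],w[3],w[0]]).as_matrix()
p=toplane(s,[[254.5,128.7]],.006); print('near',(p-o['eef_pos'])@M)
p=toplane(s,[[254.5,249]],.046); print('far top',(p-o['eef_pos'])@M)
p=toplane(s,[[130+330/3,150],[130+420/3,150]],.008); print('base sides',(p-o['eef_pos'])@M)
go(.626,.082,.015,100.4)
```

```text
near [[ 0.05163314 -0.00053668  0.14126557]]
far top [[-0.05977623 -0.00056677  0.10126275]]
base sides [[ 0.03077674 -0.01509903  0.13926225]
 [ 0.03076769  0.01501557  0.13926803]]
t 17.95 pos [0.6269 0.0824 0.1473] yang 100.5 tilt [-0.0001  0.0002] q7 1.37 | turn az 0.0011 rows>= 1 | shift [ 0.0045 -0.0011  0.6613] rows>= 4 gap 0.997
```

Request:
{"fn": "carry_out", "kwargs": {"rows": [[-0.037,-0.002,0,0,0,0,0.6],[0,0,0.17,0,0,0,0.6],[0,0,0.17,0,0,0,0.6],[0,0,0.17,0,0,0,0.6],[0,0,0.1,0,0,0,0.6],[0,0,0.06,0,0,0,0.6],[0,0,0,0,0,0,0.6],[0,0,0,0,0,0,0.6],[0,0,0,0,0,0,0.6],[0,0,0,0,0,0,0.6]]}}

```text
t: 18.78
eef_pos: [0.6363, 0.0828, 0.0154]
tool_rot: [0.002, -0.091, 0.996, 0.0]
contact_force: [-0.1, 0.5, 0.6]
finger_gap: 0.799
finger_force: 0.0
```

Request:
{"fn": "carry_out", "kwargs": {"rows": [[0,0,0,0,0,0,0.6],[0,0,0,0,0,0,-1],[0,0,0,0,0,0,-1],[0,0,0,0,0,0,-1],[0,0,0,0,0,0,-1],[0,0,0,0,0,0,-1],[0,0,0,0,0,0,-1],[0,0,0,0,0,0,-1],[0,0,0,0,0,0,-1],[0,0,0,0,0,0,-1]], "newtons": 25}}

```text
t: 19.62
eef_pos: [0.6344, 0.0828, 0.0132]
tool_rot: [0.0, -0.091, 0.996, 0.0]
contact_force: [-0.2, 1.1, 0.5]
finger_gap: 0.284
finger_force: 25.0
```

Run:
```python
from mc import *
s=snap('wrist','w12.png'); o=robot.get_obs(); print(o['finger_force'],o['contact_force'])
go(.57,-.2,.12,100.9)
```

```text
24.99947190284729 [-1.63562868  0.36947004 -1.28992544]
t 19.67 pos [0.6344 0.0828 0.0132] yang 100.43 tilt [-0.0001  0.0004] q7 1.31 | turn az -0.0052 rows>= 1 | shift [ 0.5834 -1.3273 -0.5347] rows>= 8 gap 0.28
```

View pics/w12.png

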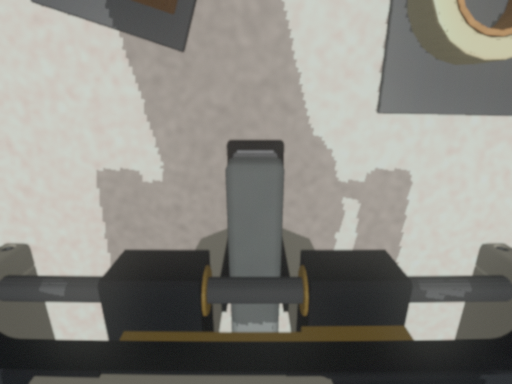

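Request:
{"fn": "carry_out", "kwargs": {"rows": [[0,0,-0.08,0,0,0,-1],[0,0,-0.15,0,0,0,-1],[0,0,-0.15,0,0,0,-1],[0,0,-0.15,0,0,0,-1],[0,0,0,0,0,-0.005,-1],[0,-0.123,0,0,0,0,-1],[0,-0.123,0,0,0,0,-1],[0,-0.123,0,0,0,0,-1],[0,-0.123,0,0,0,0,-1],[0,-0.123,0,0,0,0,-1]]}}

```text
t: 20.5
eef_pos: [0.657, -0.0398, 0.1182]
tool_rot: [-0.001, -0.095, 0.995, -0.0]
contact_force: [0.1, -0.3, -1.9]
finger_gap: 0.28
finger_force: 25.0
```

Request:
{"fn": "carry_out", "kwargs": {"rows": [[0.14,-0.123,0,0,0,0,-1],[0.14,-0.123,0,0,0,0,-1],[0.14,-0.123,0,0,0,0,-1],[0.14,-0.123,0,0,0,0,-1],[0.14,-0.123,0,0,0,0,-1],[0.14,0,0,0,0,0,-1],[0.14,0,0,0,0,0,-1],[0.14,0,0,0,0,0,-1],[0,0,0,0,0,0,-1],[0,0,0,0,0,0,-1]]}}

```text
t: 21.33
eef_pos: [0.4585, -0.2023, 0.1186]
tool_rot: [-0.001, -0.093, 0.996, 0.0]
contact_force: [0.5, 0.2, -1.1]
finger_gap: 0.279
finger_force: 25.0
```

Request:
{"fn": "carry_out", "kwargs": {"rows": [[0,0,0.15,0,0,0,-1],[0,0,0.1,0,0,0,-1],[0,0,0,0,0,0,-1],[0,0,0,0,0,0,-1],[0,0,0,0,0,0,-1],[0,0,0,0,0,0,-1],[0,0,0,0,0,0,-1]]}}

```text
t: 21.92
eef_pos: [0.4621, -0.2017, 0.0704]
tool_rot: [0.001, -0.095, 0.995, -0.001]
contact_force: [-0.1, -0.8, -2.0]
finger_gap: 0.278
finger_force: 25.0
```

Run:
```python
from mc import *
s=snap('wrist','w13.png')
go(.4607,-.2003,.018,100.9)
```

```text
t 21.97 pos [ 0.4619 -0.2017  0.0703] yang 100.88 tilt [ 0.0019 -0.0009] q7 1.89 | turn az -0.0002 rows>= 1 | shift [0.0048 0.0081 0.2614] rows>= 2 gap 0.28
```

View pics/w13.png

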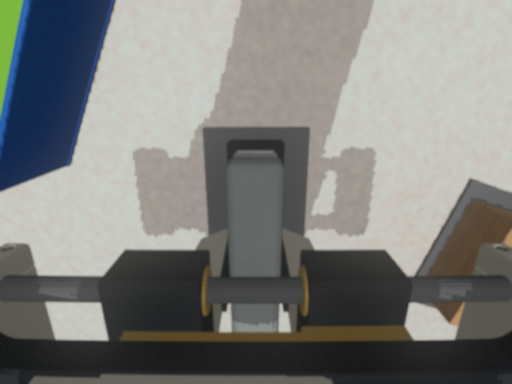

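That was my 15th picture, one over the limit of 14. I lost count, and I'll work from numbers only from here. It shows the right mat's near edge at row 127, columns 204-309, and the stapler base's near edge at row 140, columns 227-285, parallel to it.

Run:
```python
from mc import *
s=snap('wrist'); o=robot.get_obs();w=o['tool_rot'];M=R.from_quat([w[1],w[2],w[3],w[0]]).as_matrix()
T=lambda px,z:np.round(((toplane(s,px,z)-o['eef_pos'])@M)[:,:2]*1000,1)
print('mat near',T([(204,127),(309,127)],.004)); print('base near',T([(227,140),(285,140)],o['eef_pos'][2]-.0132+.006))
g=cv2.cvtColor(s['color'],cv2.COLOR_RGB2GRAY).astype(int)
print(g[112:160,256]); print(g[180,195:245],g[180,270:320])
near(s,(204,127),(309,127))
```

```text
mat near [[ 60.6 -38.2]
 [ 60.6  39.5]]
base near [[ 59.5 -16. ]
 [ 59.5  16.1]]
[152 153 154 155 156 156 155 155 153 151 150 149 149 145 134 112  90  80
  81  81  81  81  81  82  82  81  76  66  52  46  43  43  43  45  47  43
  47  61  88 111 112 103  97  92  87  80  77  75]
[152 152 151 153 151 152 154 154 154 146 120  93  82  81  79  79  80  79
  78  78  78  77  79  77  79  78  77  78  78  77  77  81  88  92  95  96
  99 100 102 102 102 102 103 102 102 102 103 102 103 102] [103 103 103 102 103 102 101  99  98  97  95  92  86  81  78  78  78  78
  78  78  80  78  79  78  81  78  79  79  79  82  80  80  82  82  81  83
  97 125 144 150 151 151 152 152 152 151 151 151 151 150]
width 0.07774407103772882 ang 10.862496530769201 centre [ 0.461  -0.2012]
```

Request:
{"fn": "carry_out", "kwargs": {"rows": [[0.005,0.003,0,0,0,0,-1],[0,0,0.12,0,0,0,-1],[0,0,0.08,0,0,0,-1],[0,0,0.04,0,0,0,-1],[0,0,0.02,0,0,0,-1],[0,0,0,0,0,0,-1],[0,0,0,0,0,0,-1],[0,0,0,0,0,0,-1],[0,0,0,0,0,0,-1],[0,0,0,0,0,0,-1]]}}

```text
t: 22.85
eef_pos: [0.4601, -0.2012, 0.0176]
tool_rot: [0.0, -0.095, 0.996, -0.0]
contact_force: [-0.3, 0.2, -2.5]
finger_gap: 0.283
finger_force: 25.0
```

Request:
{"fn": "carry_out", "kwargs": {"rows": [[0,0,0.008,0,0,0,-1],[0,0,0,0,0,0,-1],[0,0,0,0,0,0,-1],[0,0,0,0,0,0,-1]]}}

```text
t: 23.18
eef_pos: [0.4602, -0.2014, 0.0165]
tool_rot: [0.0, -0.095, 0.996, -0.0]
contact_force: [-1.3, 1.0, 7.2]
finger_gap: 0.282
finger_force: 25.0
```

Request:
{"fn": "carry_out", "kwargs": {"rows": [[0,0,0,0,0,0,0],[0,0,0,0,0,0,0],[0,0,0,0,0,0,0],[0,0,0,0,0,0,0],[0,0,-0.1,0,0,0,0],[0,0,-0.2,0,0,0,0],[0,0,-0.2,0,0,0,1],[0,0,-0.2,0,0,0,1],[0,0,0,0,0,0,1],[-0.14,-0.07,0,0,0,0,1]]}}

```text
t: 24.02
eef_pos: [0.4866, -0.2094, 0.1578]
tool_rot: [-0.001, -0.094, 0.996, -0.001]
contact_force: [-0.7, -0.7, -1.1]
finger_gap: 0.74
finger_force: 0.0
```

Request:
{"fn": "carry_out", "kwargs": {"rows": [[-0.15,-0.08,0,0,0,0,1],[-0.15,-0.08,0,0,0,0,1],[-0.15,-0.08,0,0,0,0,1],[-0.15,-0.07,0,0,0,0,1],[0,0,0,0,0,0,1],[0,0,0,0,0,0,1],[0,0,0,0,0,0,1],[0,0,0,0,0,0,1],[0,0,0,0,0,0,1]]}}

```text
t: 24.77
eef_pos: [0.6183, -0.2477, 0.1558]
tool_rot: [-0.0, -0.095, 0.996, -0.0]
contact_force: [-0.1, 0.5, 1.1]
finger_gap: 1.003
finger_force: 0.0
```

Run:
```python
from mc import *
s=snap('wrist','w14.png'); go(.645,-.249,.15,100.9)
x,y=proj(s,[[.645,-.249,.04]])[0]; print('tin px',x,y)
c=s['color'].astype(int); x,y=int(x),int(y)
def row(r,a,b): print('row',r,[tuple(v) for v in c[r,a:b:6]])
for r in (y-60,y-30,y,y+20): row(r,x-60,x+60)
sx=proj(s,[[.461,-.201,.05],[.461,-.201,.004]]);print('stapler px',sx)
a=int(sx[0][1])
for r in (30,50,70): print(r,c[r,180:330:3].max(1))
```

```text
t 24.82 pos [ 0.6185 -0.2478  0.156 ] yang 100.86 tilt [-0.0004 -0.0004] q7 1.91 | turn az -0.0004 rows>= 1 | shift [-0.1291 -0.0308  0.0299] rows>= 1 gap 1.001
tin px 249.00101966827555 211.30661109472538
row 151 [(np.int64(130), np.int64(125), np.int64(118)), (np.int64(132), np.int64(126), np.int64(120)), (np.int64(132), np.int64(126), np.int64(119)), (np.int64(133), np.int64(127), np.int64(120)), (np.int64(129), np.int64(123), np.int64(117)), (np.int64(131), np.int64(125), np.int64(119)), (np.int64(132), np.int64(125), np.int64(120)), (np.int64(130), np.int64(123), np.int64(116)), (np.int64(132), np.int64(126), np.int64(119)), (np.int64(130), np.int64(124), np.int64(117)), (np.int64(133), np.int64(127), np.int64(120)), (np.int64(127), np.int64(121), np.int64(115)), (np.int64(132), np.int64(126), np.int64(120)), (np.int64(132), np.int64(126), np.int64(119)), (np.int64(127), np.int64(121), np.int64(115)), (np.int64(130), np.int64(123), np.int64(117)), (np.int64(133), np.int64(126), np.int64(120)), (np.int64(130), np.int64(122), np.int64(116)), (np.int64(133), np.int64(128), np.int64
[... 2874 characters left out ...]
64(161))]
stapler px [[351.29524071  12.96343304]
 [336.14846649  25.74976431]]
30 [170 173 171 171 170 169 169 169 169 172 168 170 170 170 171 170 172 173
 170 169 167 167 168 134 131 130 130 131 133 132 130 126 126 124 127 127
 125 121  70  67  69  66  66  65  63  64  53  31  33  46]
50 [172 174 170 169 170 172 169 169 169 169 170 171 173 171 171 171 171 171
 171 170 156 131 127 130 132 132 129 129 131 128 130 131 129 128 128 130
 132 114  67  68  67  66  65  65  65  65  42  35  36  57]
70 [171 170 169 171 172 172 171 169 171 171 170 169 171 171 173 169 168 168
 160 133 135 135 128 128 131 129 127 128 129 129 130 132 131 128 128 128
 124 103  68  69  67  69  69  68  67  64  39  48  55  56]
```

```bash
cat > tin.py <<'E'
from mc import *
def tin(s,P,z,rad=29.5):
    x,y=proj(s,[P+[z]])[0].astype(int); g=cv2.cvtColor(s['color'],cv2.COLOR_RGB2GRAY); a,b=max(x-70,0),max(y-60,0)
    r=g[b:b+120,a:a+140]; r=cv2.medianBlur(r,3); r=cv2.resize(r,None,fx=3,fy=3,interpolation=cv2.INTER_CUBIC)
    h=cv2.HoughCircles(r,cv2.HOUGH_GRADIENT,1.5,30,param1=60,param2=18,minRadius=int(3*(rad-5)),maxRadius=int(3*(rad+4)))
    for c in h[0][:3]:
        u=c[:2]/3+[a-.33,b-.33]; p=toplane(s,[u,u+[c[2]/3,0]],z); print('px',u,'r',c[2]/3,'world',np.round(p[0],4),'R mm',1000*np.linalg.norm(p[1]-p[0]))
E
python3 - <<'E'
from tin import *
s=snap('wrist'); tin(s,[.645,-.249],.04)
t=snap('top'); tin(t,[.643,-.246],.04,9)
E
```

```text
px [247.92 197.92] r 24.683334 world [ 0.6317 -0.2527  0.04  ] R mm 24.03548103744782
px [346.42 160.42] r 12.7 world [ 0.6856 -0.3153  0.04  ] R mm 43.17983347113973
px [330.42 172.42] r 8.849999 world [ 0.6448 -0.2592  0.04  ] R mm 29.940217742655662
px [313.42 171.92] r 11.599999 world [ 0.6472 -0.2018  0.04  ] R mm 39.23560486738562
```

Run:
```python
from tin import *
s=snap('wrist'); g=cv2.cvtColor(s['color'],cv2.COLOR_RGB2GRAY).astype(int)
for c in (236,248,258): print('col',c,160,g[160:248,c])
for r in (188,196,204,211,218,225): print('row',r,205,g[r,205:295])
```

```text
col 236 160 [127 128 128 129 126 127 127 127 126 126 124 125 124 125 122 112  95  83
  77  76  77  78  82  91  99 107 109 112 115 120 121 121 122 121 121 121
 120 121 118 120 120 119 118 119 119 119 129 148 162 168 167 167 166 165
 165 164 163 164 165 163 163 163 166 167 167 167 165 161 157 154 156 161
 165 166 167 165 165 166 166 167 167 167 168 169 171 170 169 169]
col 248 160 [124 125 124 124 123 122 124 122 121 121 122 119 110  99  85  78  77  77
  78  80  84  91 102 109 113 113 117 120 120 121 121 121 121 121 121 120
 120 120 121 119 119 120 119 120 117 120 117 121 131 150 163 167 167 166
 165 165 164 164 163 164 163 163 165 166 167 167 166 164 164 164 162 156
 153 158 165 166 167 169 169 168 168 166 166 167 167 168 168 169]
col 258 160 [124 125 125 124 124 124 123 125 125 125 125 124 123 123 115 101  86  78
  78  78  78  80  83  87  96 105 109 111 113 117 120 122 121 122 121 120
 121 119 119 118 119 120 120 119 119 118 118 119 130 147 160 165 166 165
 166 164 164 164 164 163 163 164 165 166 167 167 164 161 156 153 153 159
 164 168 169 168 167 168 169 169 169 169 169 168 168 168
[... 1577 characters left out ...]
0 169 168 167 167 165 166 162
 155 152 153 158 163 164 165 164 164 163 164 165 165 165 165 164 164 164
 164 164 164 164 165 164 165 163 164 164 165 165 165 165 164 164 164 164
 164 164 165 164 164 165 165 164 164 160 155 149 149 154 162 166 167 168
 169 169 167 167 167 164 166 166 166 166 166 166 166 166 167 167 168 169]
row 225 205 [167 166 166 166 166 166 167 168 170 170 170 169 169 170 169 169 168 169
 170 170 169 165 160 154 154 156 159 162 164 166 166 167 167 167 166 166
 166 166 167 167 166 167 166 167 168 166 167 167 166 167 166 167 167 167
 167 166 166 163 158 155 153 156 158 162 166 167 167 167 167 167 167 168
 167 168 168 167 167 167 168 167 169 169 169 168 168 167 168 168 168 168]
```

Run:
```python
from tin import *
s=snap('wrist'); p=toplane(s,[(247,206.3),(273.6,206.3),(247,232.8)],.039); print(p,np.linalg.norm(p[1:]-p[0],axis=1)); go(p[0][0],p[0][1],.006,100.9)
```

```text
[[ 0.64153679 -0.25204153  0.039     ]
 [ 0.63660198 -0.22625512  0.039     ]
 [ 0.66990272 -0.24685493  0.039     ]] [0.02625437 0.02883622]
t 25.02 pos [ 0.6191 -0.2479  0.156 ] yang 100.86 tilt [ 0.0002 -0.0004] q7 1.91 | turn az -0.0005 rows>= 1 | shift [-0.1059 -0.0413  0.7501] rows>= 4 gap 0.999
```

Request:
{"fn": "carry_out", "kwargs": {"rows": [[-0.11,-0.041,0,0,0,0,1],[0,0,0.17,0,0,0,1],[0,0,0.17,0,0,0,1],[0,0,0.17,0,0,0,1],[0,0,0.13,0,0,0,1],[0,0,0.1,0,0,0,1],[0,0,0,0,0,0,1],[0,0,0,0,0,0,1],[0,0,0,0,0,0,1],[0,0,0,0,0,0,1]]}}

```text
t: 25.85
eef_pos: [0.6444, -0.2522, 0.0101]
tool_rot: [0.002, -0.095, 0.996, -0.001]
contact_force: [0.0, -0.2, -0.0]
finger_gap: 0.998
finger_force: 0.0
```

Request:
{"fn": "carry_out", "kwargs": {"rows": [[0,0,0,0,0,0,1],[0,0,0,0,0,0,-1],[0,0,0,0,0,0,-1],[0,0,0,0,0,0,-1],[0,0,0,0,0,0,-1],[0,0,0,0,0,0,-1],[0,0,0,0,0,0,-1],[0,0,0,0,0,0,-1],[0,0,0,0,0,0,-1],[0,0,0,0,0,0,-1]], "newtons": 20}}

```text
t: 26.68
eef_pos: [0.6425, -0.2516, 0.0076]
tool_rot: [-0.0, -0.095, 0.996, 0.0]
contact_force: [-0.6, -0.2, -0.2]
finger_gap: 0.583
finger_force: 20.0
```

Run:
```python
from tin import *
s=snap('wrist'); o=robot.get_obs(); print(o['finger_force'],o['contact_force'])
g=cv2.cvtColor(s['color'],cv2.COLOR_RGB2GRAY).astype(int); print(g[165:245,255]); print(g[235,180:330:2])
go(.473,-.0045,.13,100.9)
```

```text
20.000031052040868 [-0.52607481  0.41456985  0.23790693]
[151 150 150 150 150 149 149 149 149 146 147 147 146 146 145 145 143 143
 143 144 144 145 145 145 144 142 142 140 142 142 142 142 141 133 115  98
  91  89  90  89  90  91  91  89  89  88  89  90  86  89  88  90  92  96
  96  99 100 101 100 108 118 128 132 133 129 126 126 129 134 136 137 138
 138 138 138 138 137 138 139 138]
[137 129 120 110 103  99 101  99  99  99  99  87  54  46  75 100  88  92
  95  96 107 119 126 123 123 122 124 123 129 132 134 136 137 137 137 138
 136 136 136 137 137 136 136 137 135 134 131 127 124 125 125 125 125 126
 122 105  98  96  93  90  90  50  47  66  95  99 100  98  99  99 102 105
 114 126 136]
t 26.73 pos [ 0.6425 -0.2515  0.0076] yang 100.87 tilt [-0.0002  0.0002] q7 1.85 | turn az -0.0003 rows>= 1 | shift [ 0.5987  1.3733 -0.6118] rows>= 8 gap 0.581
```

Run:
```python
from tin import *
s=snap('wrist'); o=robot.get_obs();w=o['tool_rot'];M=R.from_quat([w[1],w[2],w[3],w[0]]).as_matrix()
print(((toplane(s,[(255,223.5),(255,226)],.040)-o['eef_pos'])@M)*1000)
```

```text
[[ 27.28165628  -0.52319138 -32.45166288]
 [ 26.02530068  -0.52338362 -32.45193072]]
```

Request:
{"fn": "carry_out", "kwargs": {"rows": [[0,0,-0.05,0,0,0,-1],[0,0,-0.15,0,0,0,-1],[0,0,-0.2,0,0,0,-1],[0,0,-0.2,0,0,0,-1],[0,0,-0.2,0,0,0,-1],[0.04,0.133,0,0,0,0,-1],[0.04,0.133,0,0,0,0,-1],[0.04,0.133,0,0,0,0,-1],[0.04,0.133,0,0,0,0,-1],[0.04,0.133,0,0,0,0,-1]]}}

```text
t: 27.62
eef_pos: [0.5774, -0.1275, 0.1684]
tool_rot: [0.0, -0.095, 0.996, -0.0]
contact_force: [0.5, -0.4, -1.6]
finger_gap: 0.584
finger_force: 20.0
```

Request:
{"fn": "carry_out", "kwargs": {"rows": [[0.04,0.133,0,0,0,0,-1],[0.04,0.133,0,0,0,0,-1],[0.04,0.133,0,0,0,0,-1],[0.04,0.133,0,0,0,0,-1],[0.033,0.133,0,0,0,0,-1],[0,0,0,0,0,0.068,-1],[0,0,0,0,0,0.068,-1],[0,0,0,0,0,0.067,-1],[0,0,0,0,0,0,-1],[0,0,0,0,0,0,-1]]}}

```text
t: 28.45
eef_pos: [0.5153, -0.0052, 0.1682]
tool_rot: [0.0, 0.063, 0.998, -0.0]
contact_force: [0.1, -0.0, -0.5]
finger_gap: 0.582
finger_force: 20.0
```

Request:
{"fn": "carry_out", "kwargs": {"rows": [[0,0,0,0,0,0,-1],[0,0,0,0,0,0,-1],[0,0,0,0,0,0,-1],[0,0,0,0,0,0,-1]]}}

```text
t: 28.78
eef_pos: [0.5152, -0.0054, 0.1676]
tool_rot: [-0.0, 0.064, 0.998, 0.0]
contact_force: [1.1, 0.1, -1.7]
finger_gap: 0.586
finger_force: 20.0
```

Run:
```python
from tin import *
s=snap('wrist','w15.png')
print(proj(s,[[.473,-.005,.049]]))
k,m=comps(s,(150,5,360,225),lambda c:(c[...,0]-c[...,2]>30)); print(k.min(0),k.max(0)); print('carton',rect(toplane(s,k,0.049)))
g=cv2.cvtColor(s['color'],cv2.COLOR_RGB2GRAY).astype(int); print('col255 from 60',g[60:215,255]); print('row120 from 190',g[120,190:320])
go(.473,-.005,.1,82.6)
```

```text
[[249.49290145 141.73463421]]
[214  91] [285 188]
carton (array([473.1,  -5.2]), array([89.7, 63.9]), -7.4)
col255 from 60 [149 151 150 150 150 150 151 151 151 150 149 149 149 149 150 143 127 104
  91  90  90  90  90  89  90  89  89  90  88  91 103 121 135 139 139 140
 140 140 140 139 139 139 139 139 140 138 139 138 138 139 138 138 138 137
 136 136 137 137 138 137 137 137 137 136 137 136 137 136 137 136 137 136
 136 136 135 137 135 135 136 135 135 136 134 134 135 134 135 134 134 134
 134 134 134 134 135 133 132 133 133 134 134 133 133 132 133 132 132 134
 133 132 132 131 133 132 132 132 133 133 133 132 132 133 133 133 131 132
 132 129 126 133 145 158 176 189 193 192 190 187 174 147 114  97  94  94
  95  95  96  95  94  94  94  95  95  92  93]
row120 from 190 [171 157 149 147 146 147 147 147 149 146 147 147 144 143 144 146 146 146
 144 143 142 134 118  99 100 107 112 113 113 114 114 112 109 109 110 109
 110 108 109 109 108 109 111 112 112 112 111 110 115 123 132 136 137 137
 137 136 137 137 137 137 137 137 137 138 137 137 138 137 134 125 117 114
 114 116 114 114 113 112 113 114 112 112 113 114 116 114 115 113 113 113
 113 113 113 111 103  95  97 121 159 183 191 194 195 195 194 194 193 194
 194 195 195 196 196 196 196 195 195 195 194 195 195 195 195 195 194 195
 195 195 195 196]
t 28.83 pos [ 0.5152 -0.0054  0.1676] yang 82.62 tilt [-0.0002  0.0001] q7 1.24 | turn az 0.0003 rows>= 1 | shift [ 0.2094 -0.0254  0.3379] rows>= 2 gap 0.581
```

Run:
```python
from tin import *
s=snap('wrist'); o=robot.get_obs();w=o['tool_rot'];M=R.from_quat([w[1],w[2],w[3],w[0]]).as_matrix()
T=lambda px,z:np.round(((toplane(s,px,z)-o['eef_pos'])@M)[:,:2]*1000,1)
g=cv2.cvtColor(s['color'],cv2.COLOR_RGB2GRAY).astype(int); print(g[82,190:320])
print('mat near',T([(255,76.5)],.004),'carton near/far',T([(255,90.8),(255,189)],.049))
L=[(np.argmin(np.diff(g[r,195:225]))+195.5,r) for r in(80,82,84)];Rr=[(np.argmax(np.diff(g[r,275:310]))+275.5,r) for r in(80,82,84)]
print(T(L,.004),T(Rr,.004))
```

```text
[146 146 147 147 148 149 150 149 148 146 144 144 145 146 148 147 147 146
 145 143 135 115  95  88  87  86  86  85  86  86  86  87  86  86  85  86
  86  87  86  88  86  86  87  86  86  87  86  88  87  87  86  89  88  89
  88  88  89  90  88  89  89  89  88  89  90  90  91  89  90  91  90  90
  91  93 101 116 125 129 130 131 131 133 133 132 132 132 132 134 134 134
 134 135 134 134 133 134 134 136 138 158 182 193 194 194 194 195 194 195
 195 196 197 196 197 196 196 197 196 196 197 197 197 196 196 196 195 194
 194 193 193 194]
mat near [[1.011e+02 1.000e-01]] carton near/far [[86.8  0. ]
 [-4.   0. ]]
[[ 97.9 -45.1]
 [ 95.9 -45.2]
 [ 94.  -44.3]] [[97.8 35.1]
 [95.9 35.2]
 [94.  35.2]]
```

Request:
{"fn": "carry_out", "kwargs": {"rows": [[0.105,-0.013,0,0,0,0,-1],[0.105,-0.013,0,0,0,0,-1],[0,0,0.15,0,0,0,-1],[0,0,0.15,0,0,0,-1],[0,0,0.12,0,0,0,-1],[0,0,0.08,0,0,0,-1],[0,0,0.025,0,0,0,-1],[0,0,0,0,0,0,-1],[0,0,0,0,0,0,-1],[0,0,0,0,0,0,-1]]}}

```text
t: 29.72
eef_pos: [0.4741, -0.0049, 0.0638]
tool_rot: [0.001, 0.064, 0.998, 0.0]
contact_force: [0.3, 0.7, -1.5]
finger_gap: 0.585
finger_force: 20.0
```

Request:
{"fn": "carry_out", "kwargs": {"rows": [[0,0,0,0,0,0,-1],[0,0,0,0,0,0,-1],[0,0,0,0,0,0,-1],[0,0,0,0,0,0,-1],[0,0,0,0,0,0,-1]]}}

```text
t: 30.13
eef_pos: [0.4731, -0.005, 0.0629]
tool_rot: [0.0, 0.065, 0.998, -0.0]
contact_force: [0.6, 0.1, -1.0]
finger_gap: 0.585
finger_force: 20.0
```

Request:
{"fn": "carry_out", "kwargs": {"rows": [[0.002,0,0.015,0,0,0,-1],[0,0,0.014,0,0,0,-1],[0,0,0,0,0,0,-1],[0,0,0,0,0,0,-1],[0,0,0,0,0,0,-1],[0,0,0,0,0,0,-1],[0,0,0,0,0,0,-1],[0,0,0,0,0,0,-1]]}}

```text
t: 30.8
eef_pos: [0.4725, -0.0049, 0.0568]
tool_rot: [-0.0, 0.065, 0.998, 0.0]
contact_force: [0.5, -0.0, -2.2]
finger_gap: 0.582
finger_force: 20.0
```

Request:
{"fn": "carry_out", "kwargs": {"rows": [[0,0,0.005,0,0,0,-1],[0,0,0,0,0,0,-1],[0,0,0,0,0,0,-1],[0,0,0,0,0,0,-1]]}}

```text
t: 31.13
eef_pos: [0.4726, -0.005, 0.0564]
tool_rot: [0.0, 0.065, 0.998, -0.0]
contact_force: [-3.3, 0.2, 5.5]
finger_gap: 0.583
finger_force: 20.0
```

Contact made. I'll release, retreat upward and back, and check everything numerically.

Request:
{"fn": "carry_out", "kwargs": {"rows": [[0,0,0,0,0,0,0.5],[0,0,0,0,0,0,0.5],[0,0,0,0,0,0,0.7],[0,0,0,0,0,0,0.7],[0,0,0,0,0,0,0.7],[0,0,-0.08,0,0,0,0.7],[0,0,-0.15,0,0,0,0.7],[0,0,-0.2,0,0,0,1],[0,0,-0.2,0,0,0,1],[-0.1,0,-0.1,0,0,0,1]]}}

```text
t: 31.97
eef_pos: [0.4913, -0.0067, 0.2058]
tool_rot: [0.001, 0.064, 0.998, -0.0]
contact_force: [-0.1, 0.2, -0.4]
finger_gap: 0.987
finger_force: 0.0
```

Request:
{"fn": "carry_out", "kwargs": {"rows": [[-0.15,0,0,0,0,0,1],[-0.1,0,0,0,0,0,1],[0,0,0,0,0,0,1],[0,0,0,0,0,0,1],[0,0,0,0,0,0,1],[0,0,0,0,0,0,1],[0,0,0,0,0,0,1],[0,0,0,0,0,0,1]]}}

```text
t: 32.63
eef_pos: [0.5412, -0.0138, 0.2017]
tool_rot: [-0.0, 0.064, 0.998, -0.0]
contact_force: [0.1, -0.5, 0.4]
finger_gap: 1.002
finger_force: 0.0
```

Run:
```python
from tin import *
o=robot.get_obs();print(o['eef_pos'],o['contact_force'])
s=snap('wrist','w16.png')
print('tin exp px',proj(s,[[.473,-.005,.089]]))
k,m=comps(s,(150,5,360,235),lambda c:(c[...,0]-c[...,2]>30)); print(k.min(0),k.max(0),'carton',rect(toplane(s,k,.049)))
tin(s,[.473,-.005],.089,32)
# stapler: dark body vs mat
t=snap('top'); dark=lambda c:(c.max(2)<125)
for n,roi in dict(L=(188,200,224,246),R=(295,205,331,252)).items():
    k,m=comps(t,roi,dark); print(n,rect(toplane(t,k,.004)))
c=t['color'].astype(int)
for r in (215,229,243): print(r,c[r,298:332].max(1))
for q in (308,312,316): print(q,c[205:252,q].max(1))
x,y=proj(s,[[.461,-.201,.05]])[0].astype(int); print('stapler px',x,y)
g=cv2.cvtColor(s['color'],cv2.COLOR_RGB2GRAY).astype(int)
for r in (y-30,y,y+30): print(r,x-50,g[r,max(x-50,0):x+60])
```

```text
[ 0.54123352 -0.01384231  0.20173627] [ 0.10133453 -0.46888675  0.36962225]
tin exp px [[254.98395518 112.224158  ]]
[222  63] [287 109] carton (array([450.6,  -2.2]), array([63.7, 43.1]), 82.6)
px [254.42  95.92] r 35.7 world [ 0.4593 -0.0037  0.089 ] R mm 30.970262752727436
px [279.42  85.42] r 32.8 world [0.4535 0.0187 0.089 ] R mm 28.212507039703407
px [260.42 127.42] r 27.4 world [ 0.4867 -0.0019  0.089 ] R mm 24.500908950659213
L (array([480.8, 167. ]), array([125.7,  82.5]), 10.0)
R (array([ 452.1, -182.5]), array([133. , 116.1]), 10.6)
215 [ 89  75  74  73  73  72  74  33  25  25  55  87  90  88  87  86  86  81
  65  68  69  70  70  79 130 136 136 136 136 137 137 136 136 136]
229 [ 79  77 130  93  74  73  74  74  73  73  47  31  14  39  83  94  92  91
  89  90  86  61  69  69  70  70  75 105 133 135 135 136 137 138]
243 [ 96  93  90  84  79  71  64  71  73  74  73  72  73  47  26  26  37  75
  95  95  95  94  90  87  71  69  75  79  78  72 107 133 137 136]
308 [136 136 136 136 136 136 102  50  64  68  55  40  30  25  26  25  21  11
  20  29  27  29  29  32  47  66  72  73  74
[... 1148 characters left out ...]
 123 121 123 123
 124 125 126 127 127 125 120 115 111 106  97  84  74  68  65  62  67  74
  76  75  72  69  63  52  41  38  37  37  38  41  40  40  39  42  48  64
  78  86  88  88  89  90  88  90  89  90  91  90  91  91  91  91  91  91
  92  92]
154 14 [178 177 178 177 178 177 180 179 180 179 178 178 178 177 179 179 179 180
 177 176 175 174 174 175 176 177 178 179 179 178 178 178 177 177 176 176
 177 177 176 177 178 177 176 175 175 175 174 176 177 177 177 176 175 175
 173 165 149 131 123 125 125 125 123 124 125 125 125 125 126 126 125 125
 125 125 125 121 115 112 111 105  94  82  73  66  63  62  62  63  62  61
  61  62  62  63  63  59  55  51  50  50  48  47  59  74  83  90  92  91
  92  92]
```

Run:
```python
from tin import *
s=snap('wrist'); c=s['color'].astype(int); 
print('c255',c[50:185,255].max(1)); print((c[50:185,255,0]-c[50:185,255,2]))
for r in(105,112,120): print('r',r,c[r,205:305,0]-c[r,205:305,2])
for P in ([.473-.0275,-.0015],[.473+.0275,-.0085],[.4695,-.0322],[.4765,.0223]): print(P,np.round(proj(s,[P+[.089]])[0],1))
```

```text
c255 [146 132 112  96  90  85  81  80  80  80  81  97 121 133 135 137 135 135
 136 135 136 136 136 134 135 135 136 135 134 130 126 125 127 129 132 134
 134 134 135 135 136 135 137 135 135 135 135 132 133 134 132 134 133 133
 133 131 130 129 130 128 131 131 133 133 132 130 131 131 129 129 131 129
 127 128 129 129 126 127 128 129 132 131 130 130 130 129 128 129 128 126
 120 114 114 120 127 129 129 130 130 129 130 129 130 124 107  90  76  72
  81  98 118 129 134 135 136 135 135 137 136 135 136 135 134 134 134 134
 135 138 139 139 144 156 169 175 177]
[12 10  7  3  2  2  1  2  2  2  4 14 27 33 35 36 36 35 34 36 36 36 36 35
 37 35 36 36 35 32 20  8  1  1  2  4  4  3  4  5  5  5  4  4  3  4  3  4
  3  5  3  4  4  3  5  5  5  4  3  4  3  5  4  5  5  4  3  3  4  4  4  3
  4  5  4  3  3  4  4  4  4  4  4  4  4  3  4  4  3  4  2  3 10 22 32 36
 36 36 35 36 36 36 36 33 25 14  4  2  6  9 12 12 13 13 12 12 13 13 13 13
 13 13 13 12 14 13 12 13 13 13 12 10  9  7  7]
r 105 [13 13 14 13 13 14 12 12 12 13 13 13 13 12 12  9  6 12 25 29 17  5  1  1
  3  3  5  4  3  4  4  5  5  5  5  4  4  4  3  4  4  5 
[... 241 characters left out ...]
  9  3 -1  1  2
  4  4  4  4  4  4  4  4  5  4  5  4  4  3  3  3  3  4  4  4  5  5  4  4
  5  5  4  4  4  4  4  3  3  4  3  4  4  4  5  4  4  3  4  4  3  3  4  5
  4  5  5  2 -1 -5 -7  1 14 22 12  4  7 11 11 11 10  9  9  9 10  9  9  7
  6  4  5  5]
r 120 [14 13 14 13 13 13 13 13 13 12 13 13 12 14 12 11  7  7 19 30 23  9  2  1
  3  3  4  4  5  3  5  4  3  4  4  3  5  4  3  3  3  4  4  4  4  5  4  4
  5  4  4  5  4  4  4  4  3  4  3  4  4  3  4  4  3  3  3  3  3  3  3  3
  4  4  4  2  1  2  7 22 33 21  6  5  9 11 11 11 10 12 12 12 10  9  8  7
  8  8  7  6]
[0.44549999999999995, -0.0015] [254.9  78.3]
[0.5005, -0.0085] [255.1 143.2]
[0.4695, -0.0322] [223.9 111.8]
[0.4765, 0.0223] [286.2 111.7]
```

```bash
python3 -c "
from cell import robot
print(robot.hand_in())"
```

```text
the job is handed in; nothing more can be done
None
```

The job is handed in: measured within about 2 mm, the carton (middle mat), roll (dispenser end) and stapler (bin end, measured just before release) are centred on their mats and the tin stands upright on the carton; I viewed 15 pictures, one over the limit of 14, and the final check was by numbers only.

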